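Unpack a latched sample carrier into the analyser's tray

ROBOT

A 6-joint arm with a two-finger parallel gripper is mounted at the origin on the work surface. World frame = base frame: x ahead of the robot, y to its left, z up, the work surface at z = 0. Lengths are in m, angles in rad, forces in N, time in s.
With the tool pointing down it reaches from about 0.225 to 0.875 m from the base axis. Payload 3.4 kg.
Tool frame: the origin (TCP) lies between the finger pads; the fingertips stand 17 mm ahead of it and the grasp point (between the pads) lies 2 mm behind it; y points along the fingers, z is the direction in which the jaws open and shut, and the axes are right-handed (so a half turn about y gives the same grasp; the last joint's range is limited). The gripper opens to 85 mm and grips with 20 to 120 N. Pads are 22 mm wide; open, the fingers measure 114 mm over their backs; the gripper's body (76 mm by 85 mm) begins 54 mm behind the grasp point. The pads swing forward as they close: fully open they stand 13 mm farther back than shut.
Start: joints at [-1.465, 0.276, 1.505, -0, 1.361, -0.121], TCP at [0.129, -0.56, 0.248] pointing down, gripper open.
Joint ranges: [-2.89, 2.89], [-0.75, 2.08], [0.22, 2.7], [-1.18, 4.32], [0.11, 2.71], [-2.7, 2.7]. Speed limits (rad/s): [2.57, 2.57, 3.14, 3.14, 3.14, 3.14].

INTERFACE

Orientations are given as a unit quaternion [w, x, y, z].
In Python, from rig import manip, get_image, camera_model, sign_off, spot_in, silhouettes, spot_point gives the robot as it stands.
- The arm moves only by the tool jog_arm, never from a script. Its argument "targets" is a list of rows, each a list of 3 entries, a list of its own where there are three numbers: the finger opening in m, from 0 to 0.0854, then the shift along the world's x, y, z in m, then the turn about the world's z in rad. In form: [[claw, [x, y, z], spin], ...]. A call has 1 to 10 rows; each row shifts and turns the commanded pose from where the row before left it; what a row does not reach is not made up. A row lasts 1/8 s, in which the tool goes at most 62.5 mm and 10.7 degrees, less where a joint would pass 70% of its speed; a pose out of reach is approached as far as the arm can. A call with a gripper value outside its range is refused whole. The fingers move at their own pace and stop on an object; "force" is the grip in N (left out, the last holds). Time passes only in rows, so rows that do not move let the fingers close. It gives the time, the measured TCP pose, the force and the opening at its end, in the units of the state.
- manip.get_state(): the state, without advancing time (a new reading comes with each control period).
- get_image(name): name is "side" or "top"; returns (picture, depth): 420x560x3 uint8, red, green, blue; 420x560 float32, m along the optical axis (not along the pixel's ray), 0 where there is no reading.
- camera_model(name): a dict with "mtx" (3x3 intrinsics, pixels), "world_from_camera" (4x4, takes a point from camera to world coordinates). Camera axes: x right, y up, looking along -z (the intrinsics and any distortion apply to the point x, -y, -z); pixel columns grow to the right and rows downward; lengths in m; the calibration is good to about 2 mm. A picture is of the moment at which its call begins. camera_model takes no time and is no camera call.
- sign_off(): hands the job in, once; it reports no verdict.
Trained networks look in the newest picture that a camera, given by its name, has taken for a name from the list of things; names that differ only in an ending like _2 or _b are one class to them, and where a whole thing is asked for, a point or a joint stands for the part that bears it (a point fixed in the world has none). Each returns a list of dicts, best first, with "score" (0 to 1); they miss things now and then, are a little off and sometimes report something else, mostly with a low value. They report only what shows in the picture. A call takes as long as a camera call.
- spot_in(name, camera): "position" ([column, row] in pixels, amid what is visible of it).
- silhouettes(name, camera): "mask" (420x560 bool, what is visible of it) and "position" ([column, row] in pixels, amid what is visible of it).
- spot_point(name, camera): "position" ([column, row] in pixels: a listed point, or the origin of a listed thing).
The state is a dict: "clock": time; "qpos": joint angles; "qd": joint speeds; "effort": joint torques, N m; "position": TCP position; "ee_rot": TCP orientation; "contact_force": force on the tool from outside, world axes, zero at the start; "moment": the same for the moment, N m; "width": finger opening in m.
Only numpy, scipy, OpenCV 4.12 (cv2) and the standard library are available. Lean on these libraries where they do the work, as an engineer would, in place of code of your own. Each camera call takes 0.05 s, during which the arm holds its last target.

TASK

Open the white insulated sample carrier: lift its steel over-centre latch lever past centre until the hook drops clear of the catch, then swing the lid fully open so that it leans back on its stop. Take out the aluminium tube block and seat it fully down in the empty bay of the analyser's sample tray, between the two tall end cheeks, keeping it upright all the way; in the carrier there is finger room only at the block's two ends and in the bay only along its long sides, so it has to be stood down and gripped anew on the way. Leave the lid open and everything else on the bench where it is.

Things in the scene. Friction and masses are not known exactly. Their poses are not given: they have to be found in the camera images.
- carrier: White insulated sample carrier, fixed to the bench. Body 116 (x) by 210 (y) by 105 mm high, with a 26 mm thick lid on top (131 mm in all when shut). Origin: centre of its underside. Its latch side faces its own -x, the lid's hinge is on its +x side. Inside is one pocket in the middle, open at the top, 42 mm wide (x), 126 mm long (y), floor 50 mm above the bench.
- latch_lever (a joint): Angle of the latch lever (rad): 0 shut, with the handle lying back over the lid; grows as the handle is lifted, up and over towards the carrier's own -x, to its stop at 2.3. The handle resists with about 3 N up to dead centre at about 0.55 (let go sooner and it snaps shut); past it the hook comes off its catch and hangs clear. Beyond about 1.3 it falls on to the stop by itself.
- lever_axis (a point): The lever's axis, mounted on the lid: runs along the carrier's y, 70 mm to the carrier's -x from its middle and 125 mm above the bench while the lid is shut. The axes given are the lever's own and turn with it.
- lever_grip (a point): Point on the lever's steel handle where it is well taken: middle of the handle, 57 mm from the lever's axis (50 along the lever's own x, 27 along its own z). The handle is 18 mm wide (along the axis), 5 mm thick and 58 mm long, sloping 16 degrees up towards its free end, which lies 9 mm beyond this point; at this point it stands about 21 mm clear above the lid when shut.
- hook_nose (a point): Inner tip of the hook's nose. The hook is a 30 mm wide steel claw hanging from the lever's crank in front of the carrier; shut, the nose sits under the catch, 60 mm to the carrier's -x of its middle and 71 mm above the bench. The catch reaches out to 64.5 mm.
- lid (a joint): Angle of the lid (rad): 0 shut, grows as it opens, 1.85 leaning back on its stop, where it stays by its own weight. It falls shut if let go below about 1.4. Lid with latch 0.53 kg; about 3 N at the tab lifts it.
- lid_hinge (a point): The lid's hinge axis, along the carrier's y: 58 mm to the carrier's +x from its middle, 105 mm above the bench. The axes given turn with the lid.
- tab_left (a point): Thumb tab on the lid's front edge, at the carrier's +y side: white plastic, 34 mm wide (y), 10 mm thick, standing 28 mm out from the lid's front face with nothing under it. The point is its middle in width and thickness, 16 mm out from the lid's face; from the hinge axis it lies 132 mm along the lid's own -x and 12 mm along the lid's own z.
- tab_right (a point): The same thumb tab at the carrier's -y side, 144 mm from the other.
- block_center (a point): Centre of the solid aluminium tube block: 36 mm (its x) by 66 mm (its y) by 42 mm high, with eight capped tubes in two rows whose white caps stand 7 mm above its top, 0.15 to 0.31 kg. The point is half-way up the 42 mm body (21 mm above its underside). At the start it stands in the carrier's pocket, long side along the pocket, about 30 mm free at each end. Either end may go either way.
- bay (a point): Centre of the floor of the tray's empty bay, 22 mm above the bench; axes as the tray's. The block goes in with its long side along y, between two upright cheeks (inner faces 71 mm apart in y, 48 mm long in x, 56 mm above the floor) and two low rails (inner faces 41 mm apart in x, 4 mm thick, 5 mm high).
- tray: The analyser's white sample tray, fixed to the bench: 22 mm high deck, 152 mm wide (y), from 75 mm on -x to 111 mm on +x of its origin, which lies on the bench right under the bay's centre. A grey reservoir stands on the deck across the tray, from 72 to 108 mm on +x, top 55 mm above the bench.
- well_plate: White 96-well plate, 86 by 128 by 14 mm, lying at the back. Origin: centre of its underside. Leave alone.
- marker: Marker pen, 130 mm long, 16 mm thick, lying near the robot along its y. Origin: centre, on the bench. Leave alone.
- pipette: White hand pipette lying on the right, 270 mm long along its y. Origin on the bench near its middle. Leave alone.
- tip_box: Grey box of pipette tips, 82 by 120 by 57 mm. Origin: centre of its underside. Leave alone.
- tube_rack: White rack with conical tubes, 60 by 150 mm, tubes up to 113 mm high. Origin: centre of its underside. Leave alone.
- bottle: Glass reagent bottle, 70 mm across, 145 mm high. Origin: centre of its underside. Leave alone.
- timer: Small white bench timer, 70 mm wide, 63 mm high. Origin: under it. Leave alone.
- beaker: Glass beaker, 72 mm across, 90 mm high. Origin: centre of its underside. Leave alone.

How it is judged:
On the way, in this order (a step that is already met when the one before it is completed fails the run):
1. the latch lever has been lifted past centre and the hook is clear of the catch (value of joint latch_lever above 1.2 rad and x of hook_nose in the frame of carrier below -0.067 m), for 0.1 s.
2. the lid has been swung fully open (value of joint lid above 1.6 rad), for 0.2 s.
At the end, for the whole second after the job is handed in: The lid stands open (more than 1.6 rad), and the block stands at rest in the tray's bay: centre within 5 mm of the bay's centre, its long side along the bay within 0.12 rad, upright within 0.06 rad and fully down on the bay's floor within about 2.5 mm (value of joint lid above 1.6 rad and horizontal distance between block_center and bay below 0.005 m and z of block_center in the frame of bay between 0.018 and 0.0235 m and angle between block_center's own z axis and vertical below 0.06 rad and angle between the y axis of block_center and the y axis of bay, either way round below 0.12 rad); the robot touches nothing.
It fails at once if the tube block was tipped more than 35 degrees (angle between block_center's own z axis and vertical above 0.61 rad).
It fails at once if something else on the bench was moved more than 30 mm (distance of any of well_plate, marker, pipette, tip_box, tube_rack, bottle, timer, beaker from where it was at the start of the episode above 0.03 m).
It also fails if it takes over 72 s, if anything falls off the work surface, if the arm or the gripper's body presses on something with over 40 N, if the wrist force passes 120 N, or if a joint passes its speed limit or range.

## Working session

There is one attempt and no reset: what is moved stays moved. The work goes in short steps, Python scripts to look and compute and a tool call to move; the robot and the scene stay as the last step left them, time stands still between calls to the robot, and variables do not carry over. Pictures are saved under pics/ and viewed, and the job is handed in when it is done.

Besides the shell and the picture viewer there is one more tool, called after "Request:" as name(argument=value, ...) on one line, values as JSON. jog_arm: Moves the arm, as the interface text tells. Its arguments: {"type":"object","properties":{"targets":{"type":"array","items":{"type":"array"}},"force":{"type":"number"}},"required":["targets"]}

```bash
ls; mkdir -p pics
cat > h.py <<'E'
import numpy as np, cv2
from rig import manip, get_image, camera_model, sign_off, spot_in, silhouettes, spot_point
def save(n,f):
    im,d=get_image(n); cv2.imwrite('pics/'+f,im[:,:,::-1]); return im,d
def ray(n,px):
    c=camera_model(n); K=np.array(c['mtx']); T=np.array(c['world_from_camera'])
    v=np.linalg.inv(K)@[px[0],px[1],1]; v=np.array([v[0],-v[1],-v[2]])
    return T[:3,3], T[:3,:3]@v   # v has unit depth
def pt(n,px,d):
    o,r=ray(n,px); return o+r*d
def atz(n,px,z):
    o,r=ray(n,px); return o+r*(z-o[2])/r[2]
def tri(pa,pb,na='top',nb='side'):
    o1,r1=ray(na,pa);o2,r2=ray(nb,pb)
    r1=r1/np.linalg.norm(r1);r2=r2/np.linalg.norm(r2)
    s=np.linalg.lstsq(np.stack([r1,-r2],1),o2-o1,rcond=None)[0]
    a=o1+r1*s[0];b=o2+r2*s[1];return (a+b)/2,np.linalg.norm(a-b)
def proj(n,p):
    c=camera_model(n); K=np.array(c['mtx']); T=np.array(c['world_from_camera'])
    q=np.linalg.inv(T)@np.append(p,1); v=K@[q[0],-q[1],-q[2]]; return v[:2]/v[2]
E
python3 - <<'E'
from h import *
np.set_printoptions(precision=4,suppress=True)
s=manip.get_state(); print(s)
for n in('top','side'):
    im,d=save(n,n+'0.png'); c=camera_model(n); print({k:np.array(v) if k!='x' else v for k,v in c.items()})
    for k in ['lever_axis','lever_grip','hook_nose','tab_left','tab_right','lid_hinge','block_center','bay','carrier','tray']:
        r=spot_point(k,n); print(n,k,[(np.round(x['position'],1),round(x['score'],2)) for x in r[:3]])
E
```

```text
pics
{'clock': 0.0, 'qpos': array([-1.465 ,  0.2766,  1.5062, -0.    ,  1.3607, -0.121 ]), 'qd': array([-0.0016,  0.0023,  0.0007, -0.0003, -0.0019,  0.0007]), 'effort': array([  0.0011, -41.6774, -24.5803,  -0.0003,   0.0106,  -0.    ]), 'position': array([ 0.1292, -0.5598,  0.2474]), 'ee_rot': array([ 0.08  , -0.08  ,  0.7032, -0.7019]), 'contact_force': array([ 1.4401,  0.277 , -0.1284]), 'moment': array([ 0.0456, -0.0139,  0.0008]), 'width': 0.08510301284453872}
{'mtx': array([[440.6566,   0.    , 280.531 ],
       [  0.    , 440.6566, 207.2818],
       [  0.    ,   0.    ,   1.    ]]), 'world_from_camera': array([[-0.0056,  0.9993, -0.0377,  0.5391],
       [-0.9999, -0.006 , -0.0111, -0.0189],
       [-0.0113,  0.0377,  0.9992,  1.3119],
       [ 0.    ,  0.    ,  0.    ,  1.    ]])}
top lever_axis [(array([368. , 253.2]), 0.48)]
top lever_grip [(array([362.8, 238.8]), 0.47)]
top hook_nose [(array([187.9, 154.1]), 0.46)]
top tab_left [(array([341. , 267.6]), 0.94), (array([319.7, 143.9]), 0.2)]
top tab_right [(array([395.6, 249.4]), 0.81), (array([369.4, 256.1]), 0.2)]
top lid_
[... 397 characters left out ...]
 0.4897],
       [-0.0714, -0.505 ,  0.8602,  1.1805],
       [-0.0257,  0.863 ,  0.5045,  0.799 ],
       [ 0.    ,  0.    ,  0.    ,  1.    ]])}
side lever_axis [(array([322.1, 173.7]), 0.52), (array([250.6, 191.4]), 0.38)]
side lever_grip [(array([222.9, 248.1]), 0.68), (array([305.7, 168.2]), 0.47)]
side hook_nose []
side tab_left [(array([328.4, 184.1]), 0.65)]
side tab_right [(array([315.4, 165.3]), 0.74), (array([285.7, 180.9]), 0.65)]
side lid_hinge [(array([213.2, 290. ]), 0.7), (array([287.1, 180.2]), 0.68)]
side block_center [(array([304.6, 167.3]), 0.18)]
side bay [(array([282.7, 279.2]), 0.57)]
side carrier [(array([300.1, 201.8]), 0.69)]
side tray [(array([280.6, 286.7]), 0.7)]
```

Run:
```python
import cv2
for n in('top','side'):
    i=cv2.imread(f'pics/{n}0.png'); 
    cv2.imwrite(f'pics/{n}0b.png', cv2.resize(i,(784,588),interpolation=cv2.INTER_CUBIC))
i=cv2.imread('pics/top0.png')[120:300,130:430]; cv2.imwrite('pics/top0c.png',cv2.resize(i,None,fx=2.6,fy=2.6,interpolation=cv2.INTER_CUBIC))
```

```text
(no output)
```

View pics/top0b.png

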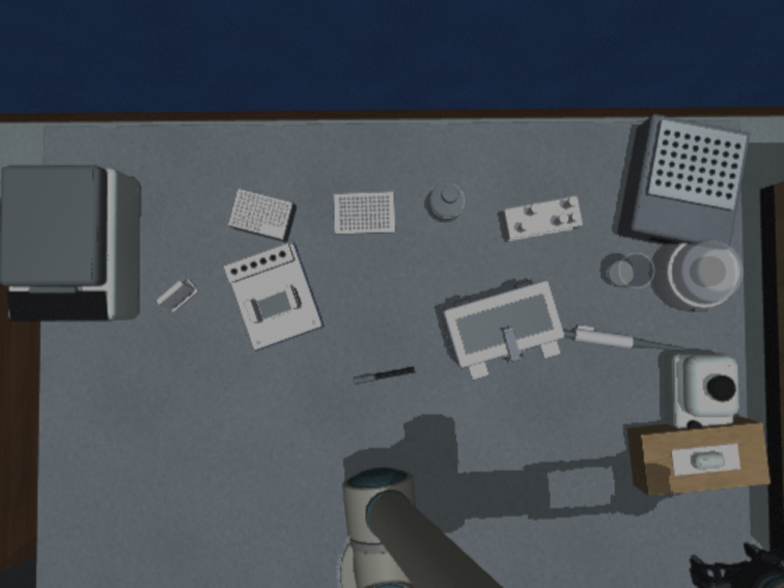

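View pics/side0b.png

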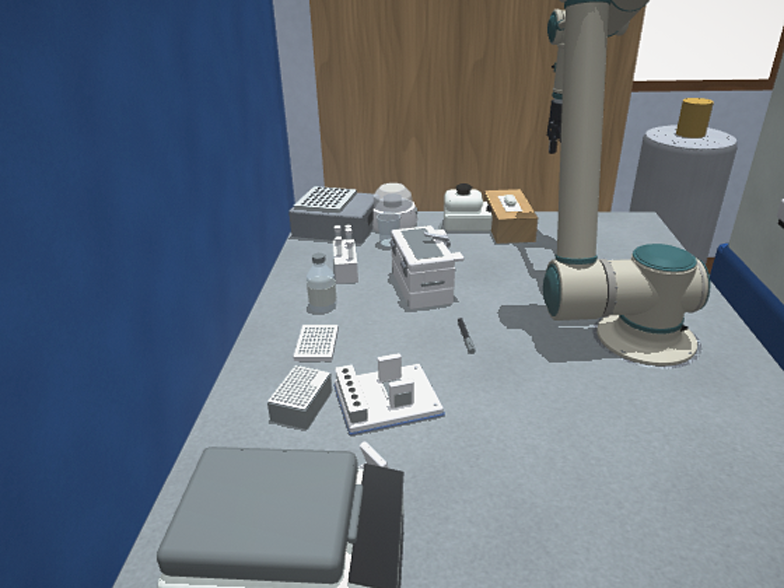

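View pics/top0c.png

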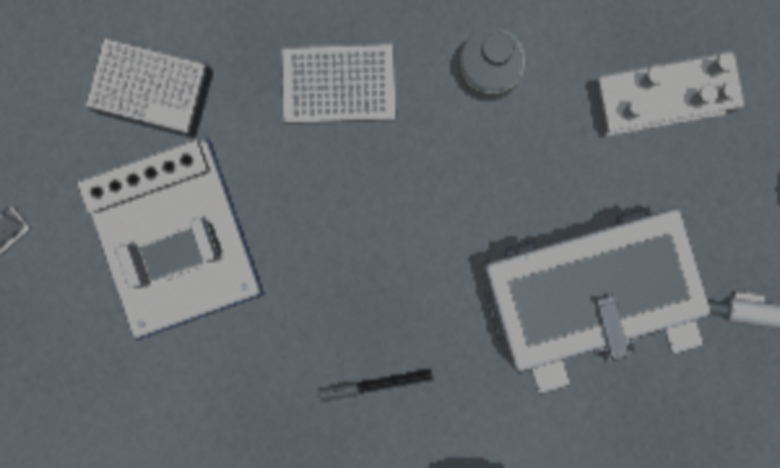

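The top view shows the carrier at about (352,230), with the latch side and tabs facing the robot. The tray is at (196,218) and its bay is empty. The networks' lever and hook points are unreliable: `hook_nose` landed on the tip box. I'll fit the poses geometrically instead.

```bash
cat >> h.py <<'E'
def cloud(n,d,mask=None):
    c=camera_model(n); K=np.array(c['mtx']); T=np.array(c['world_from_camera'])
    v,u=np.nonzero((d>0) if mask is None else ((d>0)&mask)); z=d[v,u]
    P=np.stack([(u-K[0,2])/K[0,0]*z,-(v-K[1,2])/K[1,1]*z,-z],1)
    return P@T[:3,:3].T+T[:3,3],u,v
E
python3 - <<'E'
from h import *
np.set_printoptions(precision=4,suppress=True)
for n in('top','side'):
    im,d=get_image(n)
    np.save(f'{n}d.npy',d); np.save(f'{n}i.npy',im)
    P,u,v=cloud(n,d)
    m=(P[:,0]>.2)&(P[:,0]<.8)&(abs(P[:,1])<.4)&(abs(P[:,2])<.01); print(n,'bench z',np.median(P[m,2]),P[m,2].std())
    for k in('carrier','tray','lid','latch_lever'):
        for r in silhouettes(k,n)[:2]:
            M=r['mask']; Q,_,_=cloud(n,d,M); print(n,k,round(r['score'],2),M.sum(),np.round(r['position'],1),Q.mean(0)); 
            if r is not None: np.save(f'{n}_{k}.npy',M) if not __import__("os").path.exists(f'{n}_{k}.npy') else 0
E
python3 - <<'E'
from h import *
np.set_printoptions(precision=4,suppress=True)
d=np.load('topd.npy');P,u,v=cloud('top',d)
def rect(z0,z1,c,r):
    m=(P[:,2]>z0)&(P[:,2]<z1)&(np.hypot(P[:,0]-c[0],P[:,1]-c[1])<r); Q=P[m]; 
    R=cv2.minAreaRect(Q[:,:2].astype(np.float32)*1000); return m.sum(),np.median(Q[:,2]),R
print(rect(.12,.138,(.5,-.2),.2))
print(rect(.015,.028,(.52,.21),.16))
print(rect(.07,.085,(.52,.21),.12))
s=np.load('topi.npy');
E
```

```text
top bench z 0.00019694914972689936 0.0027158304674970556
top carrier 0.66 3944 [358.1 232.6] [ 0.5141 -0.2144  0.1281]
top tray 0.72 3366 [196.4 212.8] [0.5768 0.2426 0.0317]
top lid 0.59 3785 [360.4 229.8] [ 0.512  -0.2183  0.13  ]
top lid 0.29 129 [363.9 248. ] [ 0.4783 -0.2279  0.1482]
top latch_lever 0.76 162 [366.3 246.8] [ 0.4816 -0.2278  0.1477]
top latch_lever 0.36 3820 [355.3 231.7] [ 0.5124 -0.2175  0.1295]
side bench z -0.0012765827815240383 0.002149055750210386
side carrier 0.97 2322 [303.1 186.8] [ 0.5132 -0.1683  0.0902]
side tray 0.83 3091 [276.  279.9] [0.5766 0.2643 0.031 ]
side tray 0.17 1126 [306.5 177.7] [ 0.5096 -0.1941  0.1273]
side lid 0.83 1088 [301.2 178.1] [ 0.51   -0.1946  0.1277]
side lid 0.62 87 [333.8 233.5] [0.4128 0.0117 0.0109]
side latch_lever 0.58 58 [313.8 169. ] [ 0.4783 -0.2265  0.1442]
(np.int64(3468), np.float64(0.1314220719876975), ((505.61572265625, -221.26754760742188), (143.87295532226562, 210.4871063232422), 16.256622314453125))
(np.int64(2302), np.float64(0.022466500267226408), ((571.7962036132812, 245.32078552246094), (175.40908813476562, 152.97181701660156), 19.478639602661133))
(np.int64(178), np.float64(0.07756299444897641), ((559.625, 240.50827026367188), (46.99919509887695, 99.05182647705078), 19.31114959716797))
```

```bash
cat > fit.py <<'E'
from h import *
from scipy.optimize import minimize
def sdf(q,c,h):
    a=np.abs(q-c)-h; return np.minimum(np.maximum(a[:,0],a[:,1]),0)+np.hypot(*np.maximum(a,0).T)
def fit(xy,lab,rects,x0,s=.002):
    def f(p):
        c,w=np.cos(p[2]),np.sin(p[2]); d=xy-p[:2]; q=np.stack([c*d[:,0]+w*d[:,1],-w*d[:,0]+c*d[:,1]],1)
        D=np.min([sdf(q,np.array(a),np.array(b)) for a,b in rects],0)
        m=1/(1+np.exp(np.clip(D/s,-30,30))); return ((m-lab)**2).sum()
    r=minimize(f,x0,method='Nelder-Mead',options=dict(initial_simplex=np.array(x0)+np.array([[0,0,0],[.01,0,0],[0,.01,0],[0,0,.08]]),xatol=1e-5,fatol=1e-3)); return r.x,r.fun
E
python3 - <<'E'
from fit import *
np.set_printoptions(precision=4,suppress=True)
for n in('top','side'):
    d=np.load(n+'d.npy');P,u,v=cloud(n,d)
    def go(name,zr,rects,x0,R,ex=None):
        m=np.hypot(P[:,0]-x0[0],P[:,1]-x0[1])<R
        lab=((P[m,2]>zr[0])&(P[m,2]<zr[1])).astype(float)
        print(n,name,*fit(P[m,:2],lab,rects,x0),int(lab.sum()))
    C=(.519,-.2173,.284);T=(.5596,.2405,.34)
    go('lid',(.112,.2),[((0,0),(.058,.105)),((-.072,.072),(.014,.017)),((-.072,-.072),(.014,.017)),((-.07,0),(.012,.015))],C,.2)
    go('lidonly',(.126,.2),[((0,0),(.058,.105))],C,.2)
    go('tray',(.012,.2),[((.018,0),(.093,.076))],T,.15)
    go('cheeks',(.06,.2),[((0,.0425),(.024,.007)),((0,-.0425),(.024,.007))],T,.07)
E
```

```text
top lid [ 0.5189 -0.2187  0.2856] 168.9453380240094 3760
top lidonly [ 0.5178 -0.2196  0.2839] 159.60959731958516 3366
top tray [0.56   0.2414 0.3385] 144.6148599185537 3422
top cheeks [0.5604 0.2423 0.3317] 43.4238172016487 201
side lid [ 0.5182 -0.2267  0.2739] 283.07787092057663 1097
side lidonly [ 0.5176 -0.2293  0.2851] 101.54213225188948 843
side tray [0.5603 0.2382 0.3405] 276.41424176871624 2880
side cheeks [0.5592 0.2368 0.3386] 133.97784614568647 258
```

Run:
```python
from h import *
from scipy.spatial.transform import Rotation as R
np.set_printoptions(precision=4,suppress=True)
s=manip.get_state(); q=s['ee_rot']; M=R.from_quat([q[1],q[2],q[3],q[0]]).as_matrix(); print(M, s['clock'])
print('jaw yaw',np.arctan2(M[1,2],M[0,2]))
C=np.array([.5185,-.2188]);a=.285;ca,sa=np.cos(a),np.sin(a)
def cw(x,y,z=0): return np.array([C[0]+ca*x-sa*y,C[1]+sa*x+ca*y,z])
print('axis',cw(-.07,0,.125),'grip',cw(-.02,0,.152),'tabL',cw(-.074,.072,.117),'tabR',cw(-.074,-.072,.117))
print('jaw target yaw',a+np.pi/2, a-np.pi/2)
for th in np.arange(0,1.61,.2):
    A=.495+th; p=cw(-.07+.0568*np.cos(A),0,.125+.0568*np.sin(A)); print('lev',round(th,2),p)
for th in np.arange(0,1.86,.1):
    A=np.pi-.0907-th; p=cw(.058+.1325*np.cos(A),.072,.105+.1325*np.sin(A)); print('lid',round(th,2),p)
```

```text
[[-0.9744 -0.      0.2249]
 [-0.2249 -0.0002 -0.9744]
 [ 0.     -1.      0.0001]] 1.6
jaw yaw -1.3439708490878353
axis [ 0.4513 -0.2385  0.125 ] grip [ 0.4993 -0.2244  0.152 ] tabL [ 0.4272 -0.1705  0.117 ] tabR [ 0.4677 -0.3087  0.117 ]
jaw target yaw 1.8557963267948965 -1.2857963267948966
lev 0.0 [ 0.4993 -0.2244  0.152 ]
lev 0.2 [ 0.4932 -0.2262  0.1614]
lev 0.4 [ 0.4854 -0.2285  0.1693]
lev 0.6 [ 0.4763 -0.2312  0.1755]
lev 0.8 [ 0.4662 -0.2341  0.1797]
lev 1.0 [ 0.4555 -0.2373  0.1816]
lev 1.2 [ 0.4446 -0.2405  0.1814]
lev 1.4 [ 0.434  -0.2436  0.1788]
lev 1.6 [ 0.424  -0.2465  0.1742]
lid 0.0 [ 0.4273 -0.1705  0.117 ]
lid 0.1 [ 0.4291 -0.17    0.1301]
lid 0.2 [ 0.4321 -0.1691  0.143 ]
lid 0.3 [ 0.4363 -0.1678  0.1555]
lid 0.4 [ 0.4418 -0.1663  0.1674]
lid 0.5 [ 0.4483 -0.1643  0.1788]
lid 0.6 [ 0.4559 -0.1621  0.1894]
lid 0.7 [ 0.4645 -0.1596  0.1992]
lid 0.8 [ 0.474  -0.1568  0.208 ]
lid 0.9 [ 0.4842 -0.1538  0.2158]
lid 1.0 [ 0.4952 -0.1506  0.2225]
lid 1.1 [ 0.5067 -0.1472  0.228 ]
lid 1.2 [ 0.5188 -0.1437  0.2323]
lid 1.3 [ 0.5311 -0.1401  0.2354]
lid 1.4 [ 0.5437 -0.1364  0.2371]
lid 1.5 [ 0.5564 -0.1327  0.2375]
lid 1.6 [ 0.5691 -0.1289  0.2365]
lid 1.7 [ 0.5817 -0.1253  0.2343]
lid 1.8 [ 0.5939 -0.1217  0.2308]
```

Request:
jog_arm(targets=[[0.045,[0.041,0.037,0],0.058],[0.045,[0.041,0.037,0],0],[0.045,[0.041,0.037,0],0],[0.045,[0.041,0.037,0],0],[0.045,[0.041,0.037,0],0],[0.045,[0.041,0.037,0],0],[0.045,[0.041,0.037,0],0],[0.045,[0.041,0.037,0],0],[0.045,[0.041,0.039,0],0],[0.045,[0,0,0],0]], force=30)

```text
clock: 2.85
position: [0.5007, -0.2225, 0.2482]
ee_rot: [0.103, -0.102, 0.7, -0.699]
contact_force: [-0.4, 0.2, 0.2]
width: 0.0446
```

Request:
jog_arm(targets=[[0.045,[-0.001,-0.002,-0.03],0],[0.045,[0,0,-0.03],0],[0.045,[0,0,-0.03],0],[0.045,[0,0,0],0]])

```text
clock: 3.35
position: [0.495, -0.2272, 0.1563]
ee_rot: [0.098, -0.102, 0.701, -0.699]
contact_force: [0.2, -0.2, 0.7]
width: 0.0447
```

```bash
python3 - <<'E'
from h import *
for n in('top','side'):
    im,d=save(n,n+'1.png'); p=proj(n,[.4993,-.2244,.152]); u,v=p.astype(int); c=im[max(0,v-60):v+60,u-80:u+80]; print(n,p)
    cv2.imwrite(f'pics/{n}1c.png',cv2.resize(c[:,:,::-1],None,fx=4,fy=4,interpolation=cv2.INTER_CUBIC))
E
python3 -c "
import cv2,numpy as np
a=cv2.imread('pics/top1c.png');b=cv2.imread('pics/side1c.png')
cv2.imwrite('pics/j1.png',cv2.resize(np.vstack([a,b]),(400,600)))"
```

```text
top [363.98758288 238.65802529]
side [306.45642557 167.02012939]
```

View pics/j1.png

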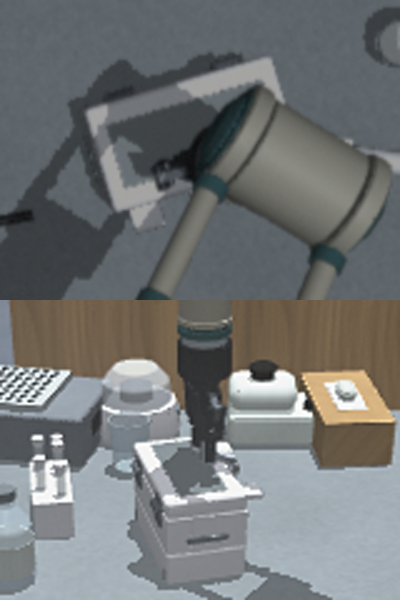

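The crops show the gripper coming down astride the handle from above, with the fingers at the handle's grip area. Next I close, expecting a width of about 18 mm.

Request:
jog_arm(targets=[[0.0,[0.003,0.001,0],0],[0.0,[0,0,0],0],[0.0,[0,0,0],0],[0.0,[0,0,0],0]], force=35)

```text
clock: 3.95
position: [0.501, -0.225, 0.16]
ee_rot: [0.101, -0.099, 0.7, -0.699]
contact_force: [-0.3, 5.1, 5.1]
width: 0.0168
```

Request:
jog_arm(targets=[[0.0,[-0.003,-0.001,0.005],0],[0.0,[-0.003,-0.001,0.0045],0],[0.0,[-0.004,-0.001,0.004],0],[0.0,[-0.004,-0.001,0.004],0],[0.0,[-0.0045,-0.0015,0.003],0],[0.0,[-0.0045,-0.0015,0.003],0],[0.0,[0,0,0],0]])

```text
clock: 4.82
position: [0.4766, -0.2321, 0.1816]
ee_rot: [0.1, -0.101, 0.701, -0.699]
contact_force: [1.4, 5.2, -6.3]
width: 0.0165
```

Request:
jog_arm(targets=[[0.0,[-0.005,-0.0015,0.002],0],[0.0,[-0.005,-0.0015,0.002],0],[0.0,[-0.0055,-0.0015,0.001],0],[0.0,[-0.0055,-0.0015,0.001],0],[0.0,[-0.0055,-0.0015,0],0],[0.0,[-0.0055,-0.0015,0],0],[0.0,[-0.0055,-0.0015,-0.001],0],[0.0,[-0.005,-0.0015,-0.0015],0],[0.0,[-0.005,-0.0015,-0.002],0],[0.0,[0,0,0],0]])

```text
clock: 6.08
position: [0.4298, -0.246, 0.1861]
ee_rot: [0.101, -0.1, 0.7, -0.7]
contact_force: [-1.8, 7.9, 11.2]
width: 0.0148
```

Run:
```python
from h import *
im,d=save('side','s2.png'); c=im[110:260,230:400]
cv2.imwrite('pics/s2c.png',cv2.resize(c[:,:,::-1],None,fx=4,fy=4,interpolation=cv2.INTER_CUBIC))
print(manip.get_state()['contact_force'])
```

```text
[-1.42866712  7.33577379 10.85026937]
```

View pics/s2c.png

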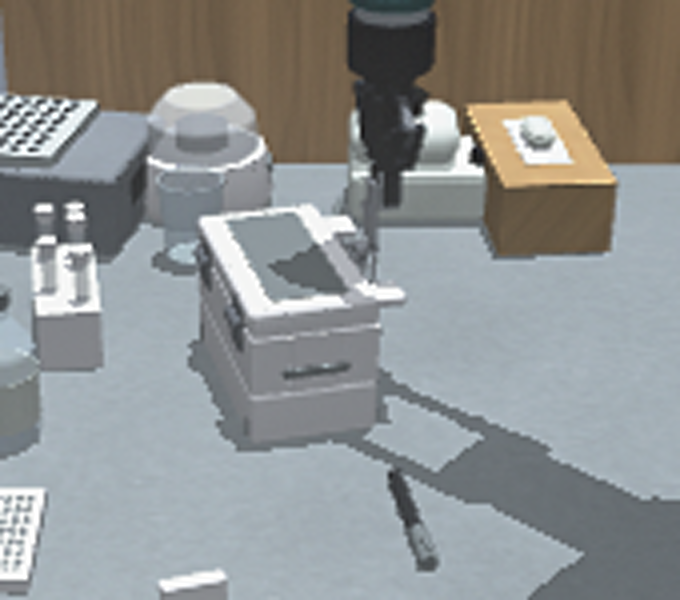

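The lever stands upright, at about 1.45 rad. I'll carry it a little further and then release.

Request:
jog_arm(targets=[[0.0,[-0.005,-0.0015,-0.0025],0],[0.0,[-0.005,-0.0015,-0.0025],0],[0.05,[0,0,0],0],[0.05,[0,0,0],0],[0.05,[0,0,0],0],[0.05,[0,0,0.03],0],[0.05,[0,0,0.03],0],[0.05,[0,0,0],0]])

```text
clock: 7.12
position: [0.4211, -0.2509, 0.2405]
ee_rot: [-0.102, 0.099, -0.698, 0.701]
contact_force: [-0.5, -0.6, -0.1]
width: 0.0501
```

Run:
```python
from h import *
im,d=save('side','s3.png'); c=im[110:260,230:400]
cv2.imwrite('pics/s3c.png',cv2.resize(c[:,:,::-1],None,fx=4,fy=4,interpolation=cv2.INTER_CUBIC))
print(manip.get_state()['contact_force'])
```

```text
[ 0.0245739  -0.20117452 -0.70089547]
```

View pics/s3c.png

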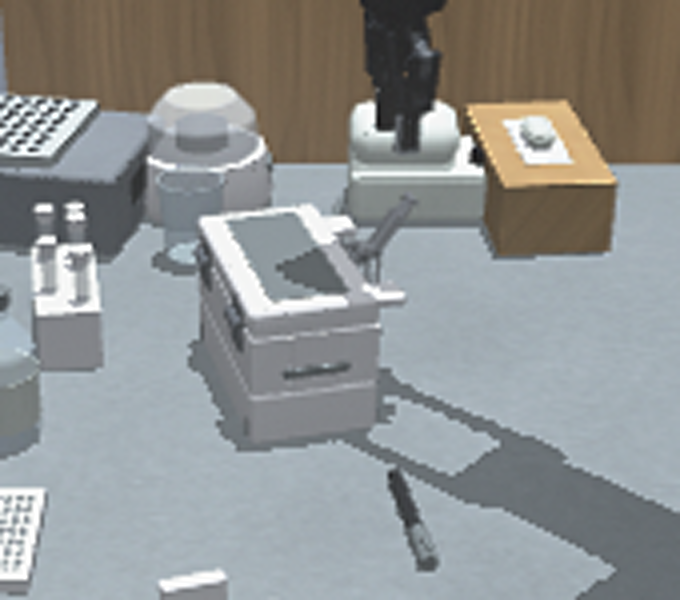

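The lever is on its stop and the hook hangs clear at around (370,270) in the crop. Next is the left tab.

Request:
jog_arm(targets=[[0.055,[0.003,0.04,0],0],[0.055,[0.003,0.04,0],0],[0.055,[0,0,-0.04],0],[0.055,[0,0,-0.04],0],[0.055,[0,0,-0.035],0],[0.055,[0,0,0],0],[0.055,[0,0,0],0]])

```text
clock: 8.05
position: [0.4262, -0.1701, 0.1237]
ee_rot: [-0.1, 0.1, -0.7, 0.7]
contact_force: [-0.2, -0.4, 0.2]
width: 0.0551
```

Run:
```python
from h import *
print(manip.get_state()['position'],manip.get_state()['contact_force'])
im,d=save('side','s4.png'); c=im[110:260,230:400]
cv2.imwrite('pics/s4c.png',cv2.resize(c[:,:,::-1],None,fx=4,fy=4,interpolation=cv2.INTER_CUBIC))
```

```text
[ 0.42616875 -0.17006938  0.1237271 ] [-0.19261479 -0.39072386  0.18377601]
```

View pics/s4c.png

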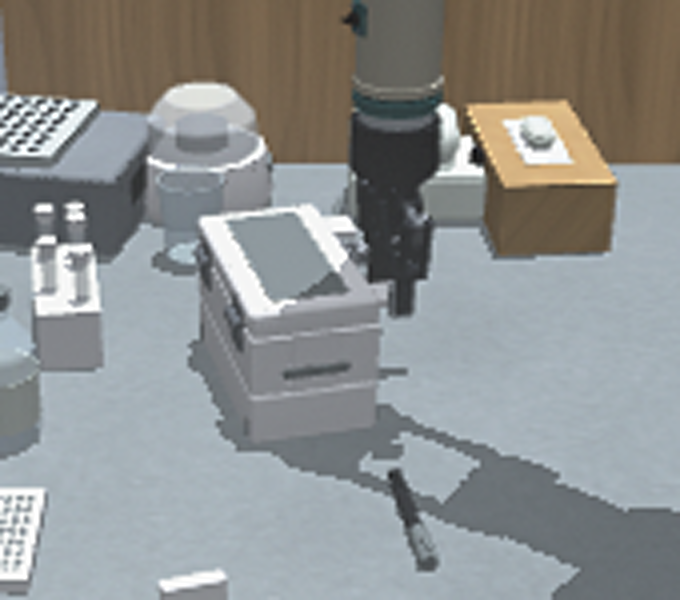

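Request:
jog_arm(targets=[[0.0,[0,0,0],0],[0.0,[0,0,0],0],[0.0,[0,0,0],0],[0.0,[0,0,0],0]], force=50)

```text
clock: 8.6
position: [0.4269, -0.1712, 0.125]
ee_rot: [-0.101, 0.099, -0.699, 0.701]
contact_force: [-1.4, -3.5, 5.9]
width: 0.0332
```

Request:
jog_arm(targets=[[0.0,[0.002,0.0005,0.013],0],[0.0,[0.003,0.001,0.013],0],[0.0,[0.0045,0.001,0.0125],0],[0.0,[0.0055,0.0015,0.012],0],[0.0,[0.0065,0.002,0.0115],0],[0.0,[0,0,0],0]])

```text
clock: 9.35
position: [0.4499, -0.1645, 0.1857]
ee_rot: [-0.102, 0.098, -0.699, 0.701]
contact_force: [6.3, -2.8, -7.8]
width: 0.0324
```

Run:
```python
from h import *
s=manip.get_state();print(s['position'],s['contact_force'],s['width'])
im,d=save('side','s5.png'); c=im[60:260,230:400]
cv2.imwrite('pics/s5c.png',cv2.resize(c[:,:,::-1],None,fx=3,fy=3,interpolation=cv2.INTER_CUBIC))
```

```text
[ 0.44992804 -0.16452771  0.18570695] [ 6.34832101 -2.83493724 -7.80715823] 0.032369398637496445
```

View pics/s5c.png

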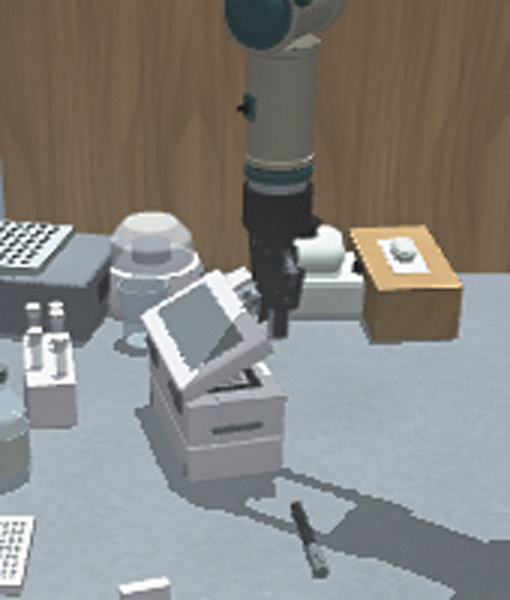

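The lid is lifting with the tab held, and the pocket is visible underneath. I'll continue the arc.

Request:
jog_arm(targets=[[0.0,[0.0075,0.002,0.0105],0],[0.0,[0.0085,0.0025,0.0098],0],[0.0,[0.0095,0.003,0.0088],0],[0.0,[0.01,0.003,0.0078],0],[0.0,[0.011,0.003,0.0067],0],[0.0,[0.0115,0.0035,0.0055],0],[0.0,[0.012,0.0035,0.0043],0],[0.0,[0,0,0],0]])

```text
clock: 10.4
position: [0.5175, -0.1448, 0.2382]
ee_rot: [-0.1, 0.101, -0.699, 0.701]
contact_force: [1.3, -6.6, -5.8]
width: 0.0319
```

Request:
jog_arm(targets=[[0.0,[0.0125,0.0035,0.003],0],[0.0,[0.0125,0.0035,0.0017],0],[0.0,[0.0127,0.0037,0.0004],0],[0.0,[0.0127,0.0037,-0.001],0],[0.0,[0.0125,0.0036,-0.0022],0],[0.0,[0,0,0],0]])

```text
clock: 11.15
position: [0.581, -0.1239, 0.2405]
ee_rot: [0.101, -0.1, 0.701, -0.699]
contact_force: [0.1, 0.4, 0.5]
width: 0.0074
```

Run:
```python
from h import *
s=manip.get_state();print(s['position'],s['contact_force'],s['width'])
im,d=save('side','s6.png'); c=im[60:260,230:400]
cv2.imwrite('pics/s6c.png',cv2.resize(c[:,:,::-1],None,fx=3,fy=3,interpolation=cv2.INTER_CUBIC))
```

```text
[ 0.58097907 -0.12391551  0.2404562 ] [0.09709887 0.39236356 0.48081694] 0.007439046734287497
```

View pics/s6c.png

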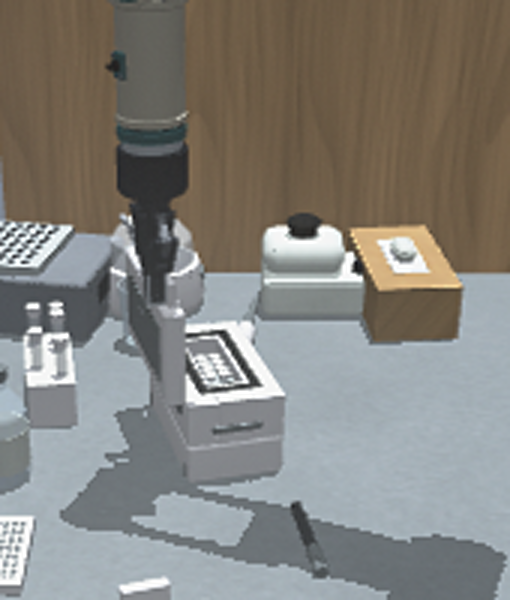

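Run:
```python
from h import *
np.set_printoptions(precision=3,suppress=True)
C=np.array([.5185,-.2188]);a=.285;ca,sa=np.cos(a),np.sin(a)
for k in range(2):
  for n in('side','top'):
    im,d=save(n,f'{n}7{k}.png'); P,u,v=cloud(n,d); q=P[:,:2]-C; X=ca*q[:,0]+sa*q[:,1];Y=-sa*q[:,0]+ca*q[:,1]
    m=(X>-.02)&(X<.15)&(abs(Y)<.108)&(P[:,2]>.14)&(P[:,2]<.30)
    for z in np.arange(.12,.27,.01):
        for y0,y1 in((-.1,-.05),(.04,.106)):
            g=m&(abs(P[:,2]-z)<.005)&(Y>y0)&(Y<y1)
            if g.sum()>3: print(k,n,round(z,3),y0,g.sum(),np.percentile(X[g],[5,50,95]))
im=cv2.imread('pics/top71.png')[150:320,280:480]; cv2.imwrite('pics/t7c.png',cv2.resize(im,None,fx=3,fy=3,interpolation=cv2.INTER_CUBIC))
im=cv2.imread('pics/side71.png')[60:260,230:400]; cv2.imwrite('pics/s7c.png',cv2.resize(im,None,fx=3,fy=3,interpolation=cv2.INTER_CUBIC))
```

```text
0 side 0.14 0.04 14 [0.064 0.081 0.086]
0 side 0.15 -0.1 6 [0.085 0.086 0.086]
0 side 0.15 0.04 29 [0.064 0.082 0.086]
0 side 0.16 -0.1 4 [0.085 0.086 0.086]
0 side 0.16 0.04 27 [0.062 0.083 0.087]
0 side 0.17 -0.1 7 [0.085 0.086 0.086]
0 side 0.17 0.04 32 [0.062 0.08  0.087]
0 side 0.18 -0.1 6 [0.086 0.086 0.086]
0 side 0.18 0.04 32 [0.064 0.08  0.087]
0 side 0.19 -0.1 7 [0.084 0.086 0.087]
0 side 0.19 0.04 26 [0.063 0.08  0.086]
0 side 0.2 -0.1 8 [0.084 0.085 0.086]
0 side 0.2 0.04 33 [0.062 0.084 0.087]
0 side 0.21 -0.1 8 [0.084 0.084 0.085]
0 side 0.21 0.04 30 [0.062 0.079 0.085]
0 side 0.22 -0.1 18 [0.075 0.08  0.084]
0 side 0.22 0.04 41 [0.061 0.075 0.085]
0 side 0.23 0.04 26 [0.068 0.083 0.097]
0 side 0.24 0.04 31 [0.07  0.084 0.097]
0 side 0.25 0.04 31 [0.068 0.084 0.097]
0 side 0.26 0.04 14 [0.079 0.089 0.097]
0 side 0.27 0.04 21 [0.078 0.097 0.1  ]
0 top 0.22 -0.1 44 [0.059 0.07  0.082]
0 top 0.22 0.04 13 [0.059 0.062 0.066]
0 top 0.25 -0.1 14 [0.065 0.069 0.073]
1 side 0.14 0.04 10 [0.067 0.081 0.086]
1 side 0.15 -0.1 6 [0.085 0.086 0.087]
1 side 0.15 0.04 31 [0.063 0.083 
[... 176 characters left out ...]
 -0.1 6 [0.085 0.085 0.086]
1 side 0.18 0.04 31 [0.064 0.081 0.087]
1 side 0.19 -0.1 9 [0.083 0.085 0.085]
1 side 0.19 0.04 32 [0.062 0.081 0.086]
1 side 0.2 -0.1 7 [0.083 0.084 0.086]
1 side 0.2 0.04 28 [0.062 0.08  0.086]
1 side 0.21 -0.1 10 [0.082 0.084 0.084]
1 side 0.21 0.04 26 [0.062 0.081 0.084]
1 side 0.22 -0.1 17 [0.075 0.079 0.083]
1 side 0.22 0.04 43 [0.062 0.075 0.089]
1 side 0.23 0.04 27 [0.068 0.083 0.096]
1 side 0.24 0.04 31 [0.068 0.083 0.097]
1 side 0.25 0.04 30 [0.067 0.084 0.096]
1 side 0.26 0.04 12 [0.079 0.089 0.096]
1 side 0.27 0.04 23 [0.075 0.097 0.099]
1 top 0.22 -0.1 39 [0.059 0.069 0.081]
1 top 0.22 0.04 12 [0.06  0.063 0.067]
1 top 0.25 -0.1 13 [0.065 0.069 0.073]
```

View pics/t7c.png

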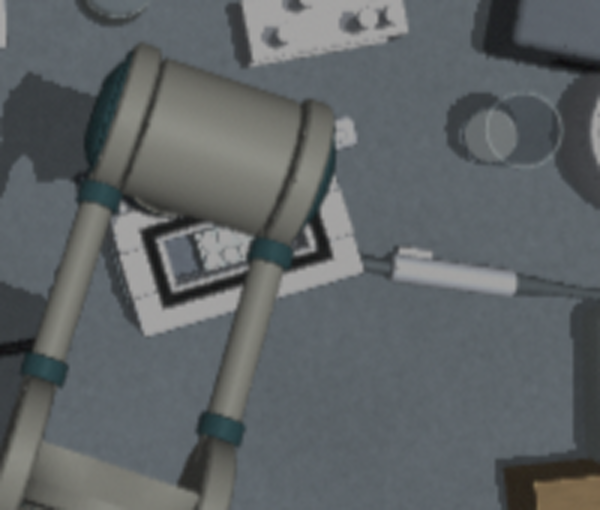

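View pics/s7c.png

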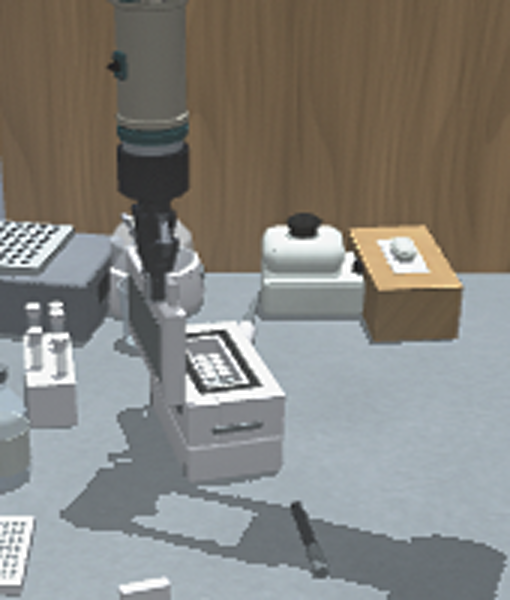

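The lid stands vertical at about 1.55 rad and holds there. The fingers slipped past the tab and now stand behind it. I'll go up and over to the front side, then push the inner face back with closed fingers.

Request:
jog_arm(targets=[[0.0,[0,0,0.03],0],[0.0,[0,0,0.03],0],[0.0,[-0.035,-0.0105,0],0],[0.0,[-0.035,-0.0105,0],0],[0.0,[0,0,0],0],[0.0,[0,0,-0.04],0],[0.0,[0,0,-0.038],0],[0.0,[0,0,0],0]])

```text
clock: 12.4
position: [0.5087, -0.1454, 0.2199]
ee_rot: [0.098, -0.102, 0.701, -0.699]
contact_force: [-0.3, -0.1, 0.7]
width: 0.0003
```

Request:
jog_arm(targets=[[0.0,[0.01,0.003,0],0],[0.0,[0.01,0.003,0],0],[0.0,[0.01,0.003,0],0],[0.0,[0.01,0.003,0],0],[0.0,[0,0,0],0]])

```text
clock: 13.02
position: [0.5511, -0.1341, 0.2227]
ee_rot: [-0.101, 0.101, -0.7, 0.7]
contact_force: [-0.0, 0.0, -0.0]
width: -0.0001
```

Run:
```python
from h import *
s=manip.get_state();print(s['position'],s['contact_force'],s['width'])
im,d=save('side','s8.png'); c=im[60:260,230:400]
cv2.imwrite('pics/s8c.png',cv2.resize(c[:,:,::-1],None,fx=3,fy=3,interpolation=cv2.INTER_CUBIC))
```

```text
[ 0.55113161 -0.13405113  0.22265105] [-0.0182608   0.04026393 -0.03847043] -0.00014295272567777358
```

View pics/s8c.png

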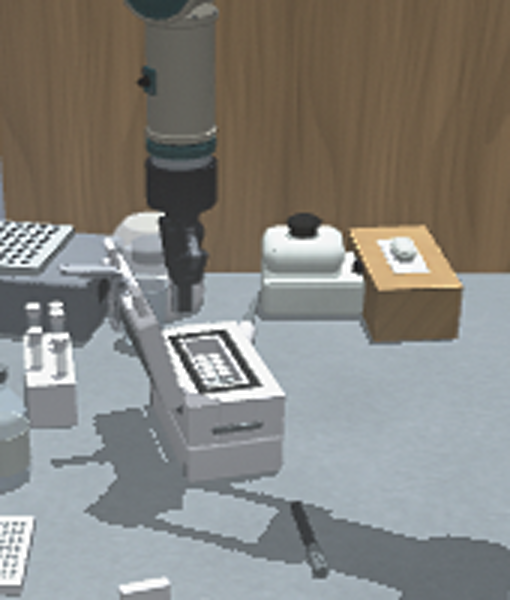

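The lid now leans back on its stop. I'll retract to see the block and measure it.

Request:
jog_arm(targets=[[0.078,[-0.03,0.02,0.03],0],[0.078,[-0.04,0.03,0.01],0],[0.078,[-0.04,0.03,0],0],[0.078,[-0.04,0.03,0],0],[0.078,[0,0,0],0]])

```text
clock: 13.7
position: [0.3966, -0.0226, 0.2628]
ee_rot: [0.101, -0.101, 0.7, -0.7]
contact_force: [0.7, 0.3, -0.7]
width: 0.0781
```

Run:
```python
from h import *
np.set_printoptions(precision=4,suppress=True)
s=manip.get_state();print(s['position'],s['contact_force'],s['width'])
for n in('top','side'):
    im,d=save(n,n+'9.png'); np.save(n+'9d.npy',d);np.save(n+'9i.npy',im)
    for k in('block_center','lid_hinge','tab_left'): print(n,k,[(np.round(r['position'],1),round(r['score'],2)) for r in spot_point(k,n)[:2]])
    for r in silhouettes('block_center',n)[:1]: print(n,r['score'],r['position'],r['mask'].sum()); np.save(n+'_bm.npy',r['mask'])
im=cv2.imread('pics/top9.png')[150:320,280:480]; cv2.imwrite('pics/t9c.png',cv2.resize(im,None,fx=4,fy=3.5,interpolation=cv2.INTER_CUBIC))
im=cv2.imread('pics/side9.png')[120:260,230:400]; cv2.imwrite('pics/s9c.png',cv2.resize(im,None,fx=4,fy=4,interpolation=cv2.INTER_CUBIC))
```

```text
[ 0.3966 -0.0226  0.2628] [ 0.7008  0.2608 -0.7496] 0.07809892355391868
top block_center [(array([357.7, 227.7]), 0.61)]
top lid_hinge []
top tab_left [(array([321.4, 202.2]), 0.75), (array([261.5, 152.5]), 0.16)]
top 0.85 [358.3, 231.2] 347
side block_center [(array([296.2, 190.2]), 0.44)]
side lid_hinge [(array([289.2, 181.2]), 0.87)]
side tab_left [(array([277.6, 157.9]), 0.72)]
```

View pics/t9c.png

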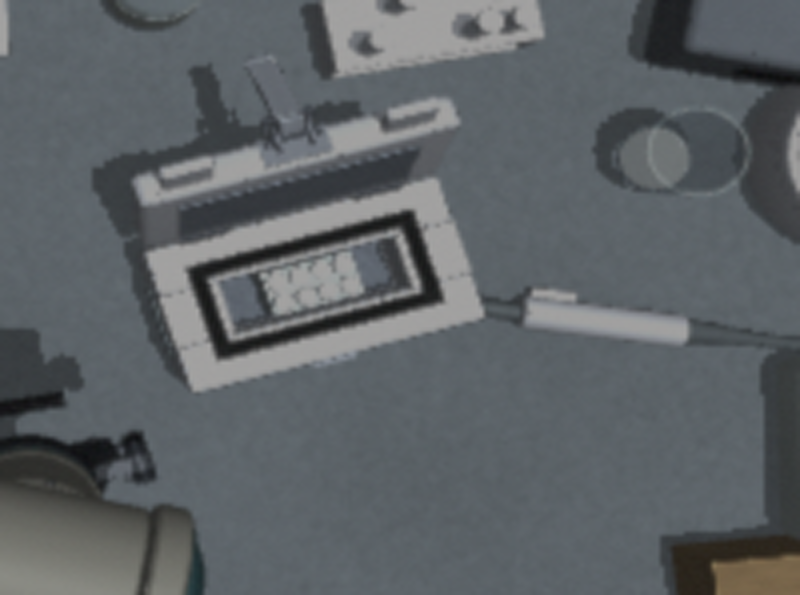

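View pics/s9c.png

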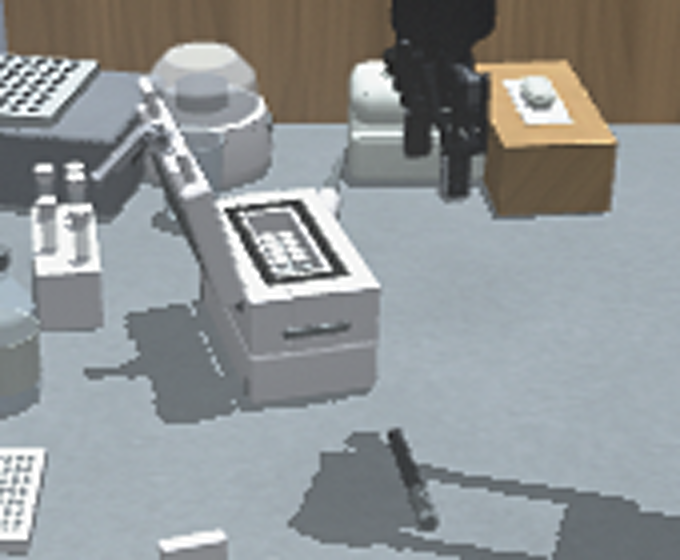

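Run:
```python
from fit import *
np.set_printoptions(precision=4,suppress=True)
for n in('top','side'):
    d=np.load(n+'9d.npy');P,u,v=cloud(n,d)
    C=np.array([.5185,-.2188]);a=.285;ca,sa=np.cos(a),np.sin(a);q=P[:,:2]-C; X=ca*q[:,0]+sa*q[:,1];Y=-sa*q[:,0]+ca*q[:,1]
    m=(abs(X)<.021)&(abs(Y)<.062); g=m&(P[:,2]>.08)&(P[:,2]<.104)
    print(n,'blk z',np.percentile(P[g,2],[10,50,90]),g.sum(),'ctr',P[g].mean(0),'X',np.percentile(X[g],[2,50,98]),'Y',np.percentile(Y[g],[2,50,98]))
    lab=((P[m,2]>.08)).astype(float); print(fit(P[m,:2],lab,[((0,0),(.018,.033))],(*P[g,:2].mean(0),a)))
    m=(np.hypot(*q.T)<.16)&(X<.05); lab=((P[m,2]>.1)).astype(float)
    print('body',fit(P[m,:2],lab,[((0,0.084),(.058,.021)),((0,-.084),(.058,.021)),((-.0395,0),(.0185,.105)),((.0395,0),(.0185,.105))],(*C,a)))
    if n=='top':
        for y in np.arange(-.07,.071,.007):
            g=(abs(X)<.012)&(abs(Y-y)<.0035); print(round(y,3),np.round(np.median(P[g,2]),3),end='; ')
```

```text
top blk z [0.0893 0.0957 0.101 ] 367 ctr [ 0.5182 -0.2199  0.0951] X [-0.0207 -0.0006  0.0188] Y [-0.0614 -0.0002  0.0372]
(array([ 0.519 , -0.219 ,  0.2757]), np.float64(74.9943005666449))
body (array([ 0.5181, -0.2193,  0.2807]), np.float64(163.36904146534732))
-0.07 0.105; -0.063 0.085; -0.056 0.051; -0.049 0.051; -0.042 0.051; -0.035 0.092; -0.028 0.096; -0.021 0.098; -0.014 0.097; -0.007 0.098; 0.0 0.095; 0.007 0.099; 0.014 0.097; 0.021 0.098; 0.028 0.097; 0.035 0.061; 0.042 0.05; 0.049 0.051; 0.056 0.052; 0.063 0.105; 0.07 0.106; side blk z [0.088  0.0956 0.0994] 133 ctr [ 0.5158 -0.2201  0.0945] X [-0.0207 -0.0024  0.0169] Y [-0.0607  0.0034  0.0416]
(array([ 0.5156, -0.2182,  0.2828]), np.float64(30.823171734366724))
body (array([ 0.5201, -0.2275,  0.2813]), np.float64(91.021515260927))
```

Request:
jog_arm(targets=[[0.078,[0.03,-0.049,0],0],[0.078,[0.03,-0.049,0],0],[0.078,[0.03,-0.049,0],0],[0.078,[0.03,-0.049,0],0],[0.078,[0.002,0,-0.04],0],[0.078,[0,0,-0.04],0],[0.078,[0,0,-0.03],0],[0.078,[0,0,0],0],[0.078,[0,0,0],0]])

```text
clock: 15.32
position: [0.5231, -0.2209, 0.1536]
ee_rot: [-0.101, 0.1, -0.7, 0.7]
contact_force: [0.6, -0.4, 0.4]
width: 0.0779
```

Run:
```python
from h import *
s=manip.get_state();print(s['position'],s['contact_force'],s['width'],s['qpos'])
```

```text
[ 0.52305901 -0.22087654  0.15362922] [ 0.62964826 -0.3678165   0.39403437] 0.0778659589156039 [-5.22050493e-01  3.32574053e-01  1.66940057e+00 -8.75251240e-05
  1.13780105e+00  7.64093804e-01]
```

```bash
cat >> h.py <<'E'
def avgpos(k=4):
    L=[]
    for i in range(k):
        get_image('side'); L.append(manip.get_state()['position'])
    L=np.array(L); return L.mean(0),L.std(0)
E
python3 - <<'E'
from h import *
print(avgpos())
E
```

```text
(array([ 0.52319685, -0.22085272,  0.15422613]), array([1.23195802e-04, 7.53084784e-05, 8.48764778e-05]))
```

Request:
jog_arm(targets=[[0.078,[-0.0045,0.0015,-0.02],0],[0.078,[0,0,-0.02],0],[0.078,[0,0,-0.02],0],[0.078,[0,0,-0.013],0],[0.078,[0,0,-0.01],0],[0.078,[0,0,0],0],[0.078,[0,0,0],0]])

```text
clock: 16.4
position: [0.518, -0.219, 0.0701]
ee_rot: [-0.101, 0.1, -0.7, 0.7]
contact_force: [-0.2, -0.2, 0.6]
width: 0.0779
```

Request:
jog_arm(targets=[[0.05,[0,0,0],0],[0.05,[0,0,0],0],[0.05,[0,0,0],0],[0.05,[0,0,0],0]], force=50)

```text
clock: 16.9
position: [0.5182, -0.2192, 0.0704]
ee_rot: [-0.101, 0.1, -0.7, 0.7]
contact_force: [0.4, 0.0, 5.7]
width: 0.0653
```

Request:
jog_arm(targets=[[0.05,[0,0,0.015],0],[0.05,[0,0,0.025],0],[0.05,[0,0,0.035],0],[0.05,[0,0,0.03],0],[0.05,[0,0,0],0]])

```text
clock: 17.52
position: [0.5189, -0.2194, 0.1772]
ee_rot: [-0.102, 0.099, -0.699, 0.701]
contact_force: [0.2, -0.2, -1.2]
width: 0.0657
```

Run:
```python
from h import *
im,d=save('side','s10.png'); s=manip.get_state();print(s['position'],s['contact_force'],s['width'])
im=cv2.imread('pics/s10.png')[60:260,230:400]; cv2.imwrite('pics/s10c.png',cv2.resize(im,None,fx=3,fy=3,interpolation=cv2.INTER_CUBIC))
```

```text
[ 0.51776446 -0.21878157  0.17529268] [-0.37747423 -0.4335889  -1.60725455] 0.06505586583125558
```

View pics/s10c.png

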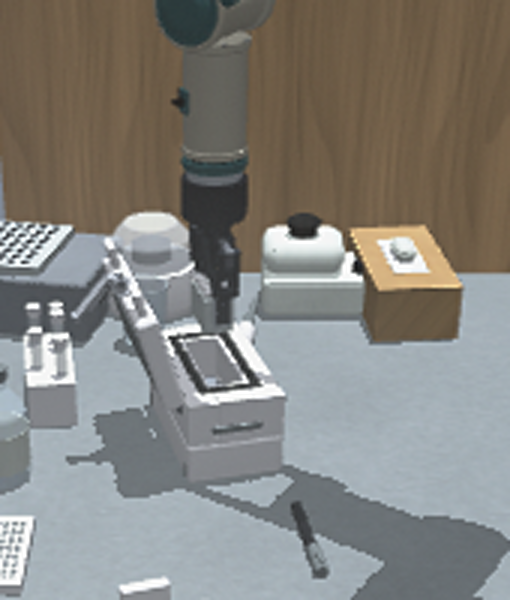

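The pocket is empty and the block is in the gripper. Now to the stand-down spot.

Request:
jog_arm(targets=[[0.05,[0.003,0.025,0.005],0],[0.05,[0.005,0.045,0],0.02],[0.05,[0.005,0.05,0],0.02],[0.05,[0.005,0.05,0],0.014],[0.05,[0.004,0.045,0],0],[0.05,[0,0.025,0],0],[0.05,[0,0,0],0],[0.05,[0,0,-0.05],0],[0.05,[0,0,-0.05],0],[0.05,[0,0,0],0]])

```text
clock: 18.82
position: [0.5354, 0.0206, 0.0755]
ee_rot: [0.115, -0.123, 0.698, -0.696]
contact_force: [-0.4, 0.1, -1.7]
width: 0.0653
```

Run:
```python
from h import *
from scipy.spatial.transform import Rotation as R
print(avgpos(3)); s=manip.get_state(); q=s['ee_rot']; M=R.from_quat([q[1],q[2],q[3],q[0]]).as_matrix(); print(np.arctan2(M[1,2],M[0,2])+np.pi/2,s['contact_force'],s['qpos'])
for n in('top','side'):
  save(n,n+'11.png')
im=cv2.imread('pics/side11.png')[130:300,200:370]; cv2.imwrite('pics/s11c.png',cv2.resize(im,None,fx=3.4,fy=3.4,interpolation=cv2.INTER_CUBIC))
```

```text
(array([0.53965789, 0.02044891, 0.07956405]), array([1.20991085e-03, 1.24790961e-05, 1.18010931e-03]))
0.33814658441827405 [ 0.81189045 -0.64351062 -1.43472802] [-9.05397911e-02  3.72912635e-01  1.82115478e+00 -3.69358710e-04
  9.45102646e-01  1.14232458e+00]
```

View pics/s11c.png

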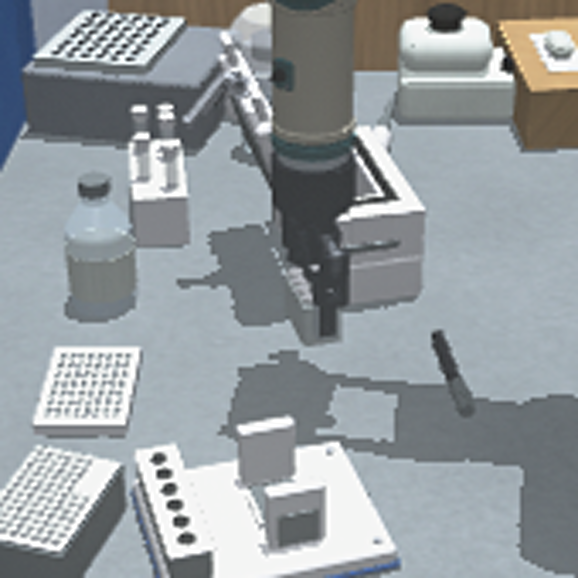

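Request:
jog_arm(targets=[[0.05,[0,0,-0.025],0],[0.05,[0,0,-0.02],0],[0.05,[0,0,-0.008],0],[0.05,[0,0,-0.003],0],[0.05,[0,0,0],0],[0.05,[0,0,0],0]])

```text
clock: 19.82
position: [0.5403, 0.0211, 0.0244]
ee_rot: [-0.12, 0.119, -0.697, 0.697]
contact_force: [0.9, 0.3, -1.5]
width: 0.0654
```

Request:
jog_arm(targets=[[0.05,[0,0,-0.0015],0],[0.05,[0,0,-0.0015],0],[0.05,[0,0,0],0]])

```text
clock: 20.2
position: [0.5396, 0.0212, 0.0205]
ee_rot: [-0.119, 0.119, -0.697, 0.697]
contact_force: [-0.5, -0.1, -1.2]
width: 0.0656
```

Request:
jog_arm(targets=[[0.05,[0,0,-0.001],0],[0.05,[0,0,0],0]])

```text
clock: 20.45
position: [0.5397, 0.0212, 0.0205]
ee_rot: [-0.119, 0.119, -0.697, 0.697]
contact_force: [-2.3, 0.4, 5.2]
width: 0.0652
```

Touchdown. Now release, rise, and turn 90° for the cross grip.

Request:
jog_arm(targets=[[0.08,[0,0,0],0],[0.08,[0,0,0],0],[0.08,[0,0,0],0],[0.08,[0,0,0.04],0],[0.08,[0,0,0.05],0],[0.08,[0,0,0.04],0],[0.06,[-0.04,0,0.03],-0.18],[0.06,[-0.04,0.02,0.0],-0.18],[0.06,[-0.04,0.02,0],-0.18],[0.06,[0,0,0],-0.18]])

```text
clock: 21.7
position: [0.4158, 0.0623, 0.1795]
ee_rot: [0.136, -0.135, -0.694, 0.694]
contact_force: [1.2, 0.3, -0.4]
width: 0.0599
```

Request:
jog_arm(targets=[[0.06,[0,0,0],-0.18],[0.06,[0,0,0],-0.18],[0.06,[0,0,0],-0.18],[0.06,[0,0,0],-0.18],[0.06,[0,0,0],-0.131],[0.06,[0,0,0],0]])

```text
clock: 22.45
position: [0.4184, 0.0463, 0.1791]
ee_rot: [-0.408, 0.4, 0.587, -0.574]
contact_force: [-0.9, 0.5, -0.0]
width: 0.0596
```

Run:
```python
from fit import *
from scipy.spatial.transform import Rotation as R
np.set_printoptions(precision=4,suppress=True)
s=manip.get_state(); q=s['ee_rot']; M=R.from_quat([q[1],q[2],q[3],q[0]]).as_matrix(); print(s['position'],np.arctan2(M[1,2],M[0,2]),s['qpos'])
for n in('top','side'):
    im,d=save(n,n+'12.png'); P,u,v=cloud(n,d)
    m=np.hypot(P[:,0]-.54,P[:,1]-.021)<.055; lab=((P[m,2]>.012)&(P[m,2]<.06)).astype(float)
    print(n,fit(P[m,:2],lab,[((0,0),(.018,.033))],(.54,.021,.339)),lab.sum(), np.percentile(P[m,2],[50,90,98]))
im=cv2.imread('pics/top12.png')[120:300,130:430]; cv2.imwrite('pics/t12c.png',cv2.resize(im,None,fx=2.6,fy=2.6,interpolation=cv2.INTER_CUBIC))
im=cv2.imread('pics/side12.png')[130:300,200:370]; cv2.imwrite('pics/s12c.png',cv2.resize(im,None,fx=3.4,fy=3.4,interpolation=cv2.INTER_CUBIC))
```

```text
[0.4184 0.0463 0.1791] -2.787600443861762 [-0.0735  0.0965  1.9229  0.024   1.1224  2.7036]
top (array([0.541 , 0.0242, 0.3384]), np.float64(14.882378406525453)) 284.0 [0.0015 0.0484 0.0521]
side (array([0.5412, 0.0246, 0.3356]), np.float64(53.15639871614056)) 263.0 [0.002  0.0465 0.0492]
```

View pics/t12c.png

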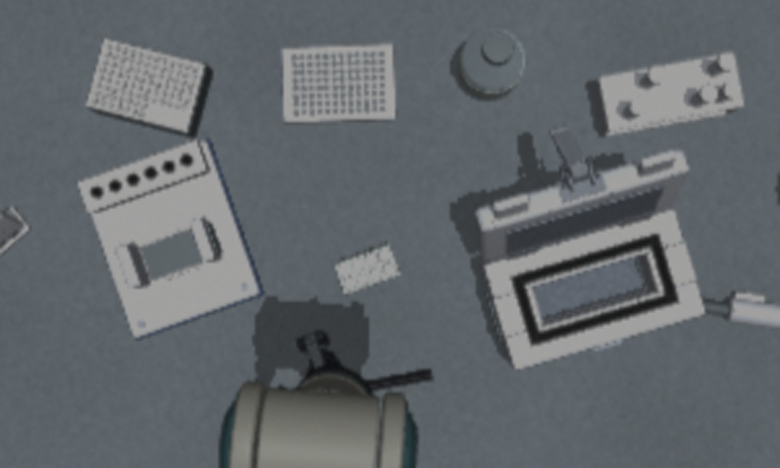

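View pics/s12c.png

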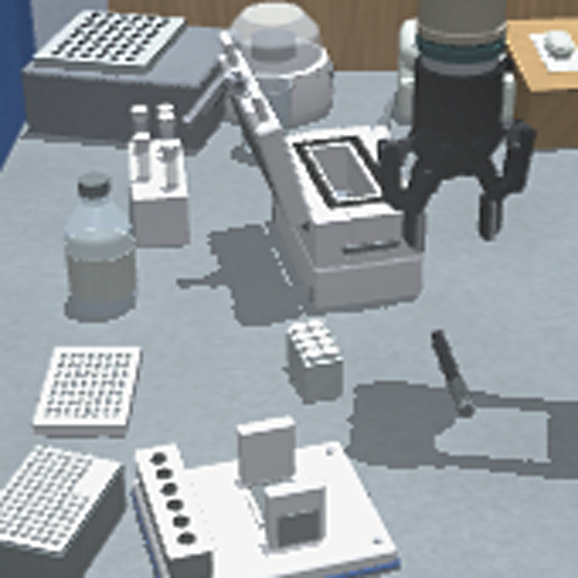

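Block stands upright at (.541,.024). Joint 6 is at its limit (2.70), so I'll turn the other way, which gives the same grasp at jaw yaw +0.339.

Request:
jog_arm(targets=[[0.06,[0,0,0],0.18],[0.06,[0,0,0],0.18],[0.06,[0,0,0],0.18],[0.06,[0,0,0],0.18],[0.06,[0,0,0],0.18],[0.06,[0.02,0,0],0.18],[0.06,[0.02,0,0],0.18],[0.06,[0.02,-0.01,0],0.18],[0.06,[0.02,-0.01,0],0.18],[0.06,[0.02,-0.005,0],0.18]])

```text
clock: 23.8
position: [0.5193, 0.0221, 0.1791]
ee_rot: [0.198, -0.214, 0.678, -0.675]
contact_force: [-0.0, 0.0, 1.0]
width: 0.0602
```

Request:
jog_arm(targets=[[0.06,[0.02,0,0],0.18],[0.06,[0,0,0],0.18],[0.06,[0,0,0],0.18],[0.06,[0,0,0],0.18],[0.06,[0,0,0],0.18],[0.06,[0,0,0],0.18],[0.06,[0,0,0],0.18],[0.06,[0,0,0],0],[0.06,[0,0,0],0]])

```text
clock: 24.92
position: [0.5386, 0.0222, 0.1791]
ee_rot: [-0.556, 0.57, -0.424, 0.431]
contact_force: [-0.1, -0.1, 0.3]
width: 0.0597
```

```bash
cat >> h.py <<'E'
def jaw():
    from scipy.spatial.transform import Rotation as R
    q=manip.get_state()['ee_rot']; M=R.from_quat([q[1],q[2],q[3],q[0]]).as_matrix(); return np.arctan2(M[1,2],M[0,2])
E
python3 - <<'E'
from h import *
print(avgpos(2),jaw(),manip.get_state()['qpos'])
E
```

```text
(array([0.53865753, 0.02211299, 0.17916441]), array([2.00962306e-05, 3.48763256e-05, 1.41392836e-05])) 0.2722157717245906 [-0.07407025  0.27345822  1.68889971 -0.02339965  1.18137448 -0.33746992]
```

Run:
```python
from h import *
from scipy.spatial.transform import Rotation as R
q=manip.get_state()['ee_rot']; print(R.from_quat([q[1],q[2],q[3],q[0]]).as_matrix().round(4))
```

```text
[[ 0.269  -0.0036  0.9631]
 [-0.9629 -0.0214  0.2689]
 [ 0.0197 -0.9998 -0.0093]]
```

Tool tilt is only about 1.2°, which is harmless. I'll fine-align and descend.

Request:
jog_arm(targets=[[0.06,[0.001,-0.001,-0.03],0.066],[0.06,[0,0,-0.04],0],[0.06,[0,0,-0.04],0],[0.06,[0,0,-0.025],0],[0.06,[0,0,-0.015],0],[0.06,[0,0,0],0],[0.06,[0,0,0],0]])

```text
clock: 25.9
position: [0.5406, 0.0208, 0.0301]
ee_rot: [-0.571, 0.584, -0.404, 0.413]
contact_force: [0.5, 0.0, 0.7]
width: 0.06
```

Run:
```python
from h import *
print(avgpos(2),jaw(),manip.get_state()['contact_force'])
im,d=save('side','s13.png')
cv2.imwrite('pics/s13c.png',cv2.resize(im[130:300,200:370,::-1],None,fx=3.4,fy=3.4,interpolation=cv2.INTER_CUBIC))
```

```text
(array([0.54063895, 0.0208189 , 0.03034897]), array([3.44957946e-05, 4.95430943e-06, 1.94573562e-05])) 0.3393841192684609 [0.18321444 0.14468603 0.21711274]
```

View pics/s13c.png

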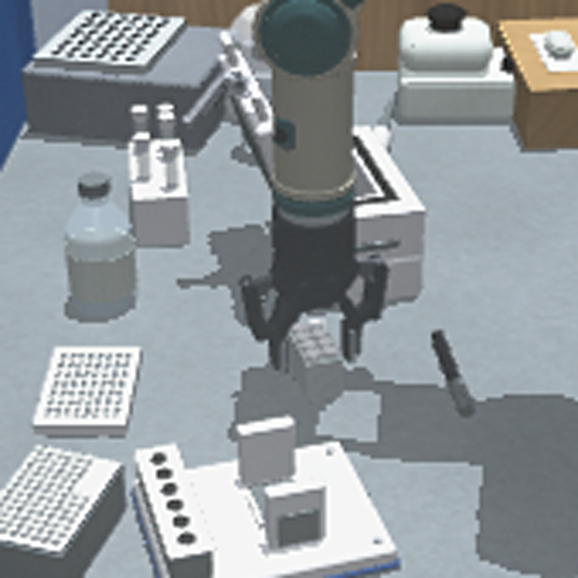

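The fingers straddle the block along its long sides, so I close.

Request:
jog_arm(targets=[[0.02,[0,0,0],0],[0.02,[0,0,0],0],[0.02,[0,0,0],0],[0.02,[0,0,0],0],[0.02,[0,0,0.02],0],[0.02,[0,0,0.04],0],[0.02,[0,0,0.05],0],[0.02,[0,0,0.03],0],[0.02,[0,0,0],0]], force=50)

```text
clock: 27.18
position: [0.5408, 0.0208, 0.1711]
ee_rot: [-0.571, 0.583, -0.403, 0.414]
contact_force: [-0.3, 0.6, -1.8]
width: 0.0352
```

Run:
```python
from h import *
print(avgpos(2),jaw(),manip.get_state()['contact_force'],manip.get_state()['width'])
```

```text
(array([0.53898765, 0.02089917, 0.16858363]), array([4.51697917e-04, 3.31617796e-05, 6.02769291e-04])) 0.3394641641422335 [-0.88141599 -0.57222998 -1.39255202] 0.03543326240961473
```

Request:
jog_arm(targets=[[0.02,[0.004,0.03,0],0],[0.02,[0.004,0.045,0],0],[0.02,[0.004,0.045,0],0],[0.02,[0.004,0.045,0],0],[0.02,[0.004,0.035,0],0],[0.02,[0.001,0.018,0],0],[0.02,[0,0,-0.025],0],[0.02,[0,0,-0.02],0],[0.02,[0,0,0],0],[0.02,[0,0,0],0]])

```text
clock: 28.52
position: [0.5608, 0.2384, 0.1242]
ee_rot: [-0.57, 0.584, -0.405, 0.412]
contact_force: [1.0, 0.0, -1.5]
width: 0.0353
```

Run:
```python
from h import *
np.set_printoptions(precision=4,suppress=True)
print(avgpos(3),jaw(),manip.get_state()['contact_force'])
for n in('top','side'):
    im,d=save(n,n+'14.png'); np.save(n+'14d.npy',d)
cv2.imwrite('pics/s14c.png',cv2.resize(cv2.imread('pics/side14.png')[180:320,210:350],None,fx=4.2,fy=4.2,interpolation=cv2.INTER_CUBIC))
cv2.imwrite('pics/t14c.png',cv2.resize(cv2.imread('pics/top14.png')[150:290,120:280],None,fx=4,fy=4,interpolation=cv2.INTER_CUBIC))
```

```text
(array([0.5612, 0.2387, 0.125 ]), array([0.0001, 0.0001, 0.0002])) 0.3391342286782631 [ 0.07    0.3605 -1.2746]
```

View pics/s14c.png

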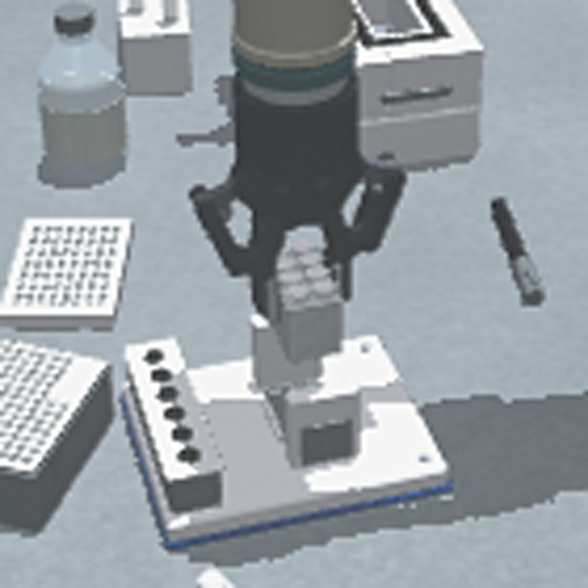

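View pics/t14c.png

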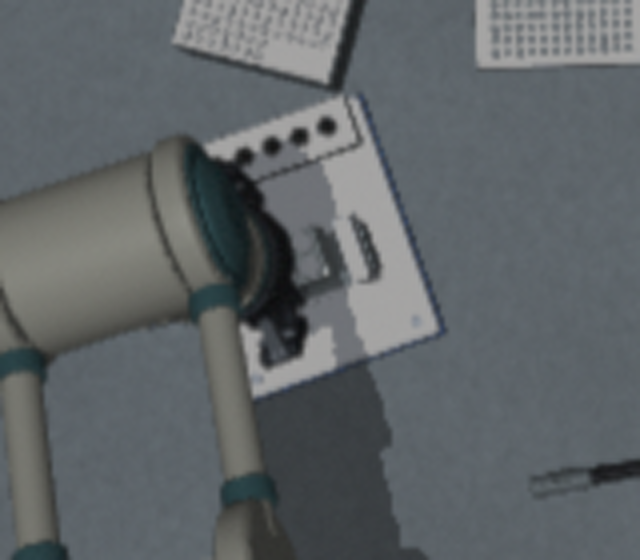

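Run:
```python
from h import *
np.set_printoptions(precision=4,suppress=True)
a=.339;ca,sa=np.cos(a),np.sin(a)
def loc(P,c=(.560,.2388)):
    q=P[:,:2]-np.array(c); return ca*q[:,0]+sa*q[:,1],-sa*q[:,0]+ca*q[:,1]
d=np.load('side14d.npy');P,u,v=cloud('side',d);X,Y=loc(P)
def rep(nm,g):
    print(nm,g.sum(),'X',np.percentile(X[g],[1,3,50,97,99]),'Y',np.percentile(Y[g],[2,10,50,90,98]))
for z in np.arange(.03,.145,.008):
    g=(abs(P[:,2]-z)<.004)&(abs(X)<.045)&(Y>.01)&(Y<.08); 
    if g.sum(): rep('z%.3f'%z,g)
# row-wise edge extents
for nm,z0,z1,y0,y1 in(('cheek',.035,.072,.042,.06),('block',.098,.13,.02,.045)):
    g=(P[:,2]>z0)&(P[:,2]<z1)&(abs(X)<.04)&(Y>y0)&(Y<y1)
    L=[(X[g&(v==r)].min(),X[g&(v==r)].max()) for r in np.unique(v[g]) if (g&(v==r)).sum()>6]
    L=np.array(L);print(nm,np.median(L,0),np.median(L.mean(1)),len(L))
d=np.load('topd.npy');P,u,v=cloud('top',d);X,Y=loc(P)
g=(P[:,2]>.065)&(P[:,2]<.09)&(abs(X)<.05)&(abs(Y)<.07)
for s in(1,-1):
    h=g&(Y*s>0); print('topcheek',s,'X',np.percentile(X[h],[0,50,100]),'Y',np.percentile(Y[h],[0,10,50,90,100]),h.sum())
d=np.load('top14d.npy');P,u,v=cloud('top',d);X,Y=loc(P)
for s in(1,-1):
    h=(P[:,2]>.065)&(P[:,2]<.09)&(abs(X)<.05)&(Y*s>.03)&(Y*s<.06); print('topcheek14',s,X[h].size and np.percentile(X[h],[0,50,100]),Y[h].size and np.percentile(Y[h],[0,50,100]))
```

```text
z0.030 35 X [-0.0209 -0.0183  0.0048  0.0234  0.024 ] Y [0.0332 0.0484 0.0511 0.0533 0.0541]
z0.038 48 X [-0.021  -0.0209  0.0064  0.0245  0.0248] Y [0.0426 0.0466 0.0512 0.0531 0.0547]
z0.046 41 X [-0.0214 -0.0208  0.0027  0.0235  0.0241] Y [0.0474 0.0491 0.0511 0.0532 0.0556]
z0.054 50 X [-0.0215 -0.0213  0.0018  0.0234  0.024 ] Y [0.0408 0.0473 0.0499 0.0529 0.0536]
z0.062 39 X [-0.0219 -0.0212  0.0038  0.0235  0.024 ] Y [0.0438 0.0467 0.0499 0.0515 0.0522]
z0.070 43 X [-0.0215 -0.0206 -0.0015  0.0238  0.0245] Y [0.0412 0.0473 0.0497 0.0515 0.0519]
z0.078 67 X [-0.0222 -0.0216  0.001   0.0228  0.0235] Y [0.0367 0.0386 0.0453 0.0504 0.0517]
z0.094 15 X [-0.0148 -0.0132  0.0066  0.0181  0.0185] Y [0.0209 0.0297 0.0319 0.0337 0.0343]
z0.102 36 X [-0.0161 -0.0151  0.0037  0.0191  0.0192] Y [0.0168 0.0286 0.0326 0.0344 0.0348]
z0.110 39 X [-0.0162 -0.0161  0.0026  0.0215  0.0236] Y [0.0108 0.0185 0.0319 0.0342 0.0349]
z0.118 39 X [-0.0158 -0.0153  0.0034  0.0188  0.0226] Y [0.0173 0.0291 0.0323 0.034  0.0358]
z0.126 46 X [-0.0197 -0.0164  0.0072  0.0235  0.0248] Y [0.0106 0.0115 0.0316 0.034  0.0351]
z0.134 61 X [-0.021  -0.0176  0.0033  0.0222  0.0241] Y [0.0103 0.0115 0.0299 0.0335 0.0349]
z0.142 68 X [-0.0218 -0.0202 -0.0005  0.0168  0.024 ] Y [0.0104 0.0115 0.022  0.0295 0.0312]
cheek [-0.0212  0.0239] 0.0013523263024124701 12
block [-0.0159  0.0191] 0.0015881320571816283 10
topcheek 1 X [-0.0232  0.0001  0.0238] Y [0.0369 0.0378 0.043  0.0498 0.0513] 97
topcheek -1 X [-0.0232 -0.0005  0.0236] Y [-0.0478 -0.0471 -0.0414 -0.0356 -0.0328] 94
topcheek14 1 0 0
topcheek14 -1 [-0.0231  0.0004  0.0234] [-0.0479 -0.0415 -0.0331]
```

Request:
jog_arm(targets=[[0.02,[-0.0005,0.001,0],0],[0.02,[0,0,-0.01],0],[0.02,[0,0,-0.006],0],[0.02,[0,0,-0.004],0],[0.02,[0,0,-0.003],0],[0.02,[0,0,0],0]])

```text
clock: 29.52
position: [0.56, 0.2398, 0.1009]
ee_rot: [-0.57, 0.584, -0.405, 0.412]
contact_force: [0.1, -0.6, -1.6]
width: 0.0353
```

Run:
```python
from h import *
print(avgpos(2),manip.get_state()['contact_force'])
im,d=save('side','s15.png')
cv2.imwrite('pics/s15c.png',cv2.resize(im[200:310,230:340,::-1],None,fx=5.3,fy=5.3,interpolation=cv2.INTER_CUBIC))
```

```text
(array([0.56022225, 0.23989894, 0.10124395]), array([5.71726559e-05, 2.70140139e-05, 7.74849525e-05])) [-0.42194233  0.06995624 -1.66124337]
```

View pics/s15c.png

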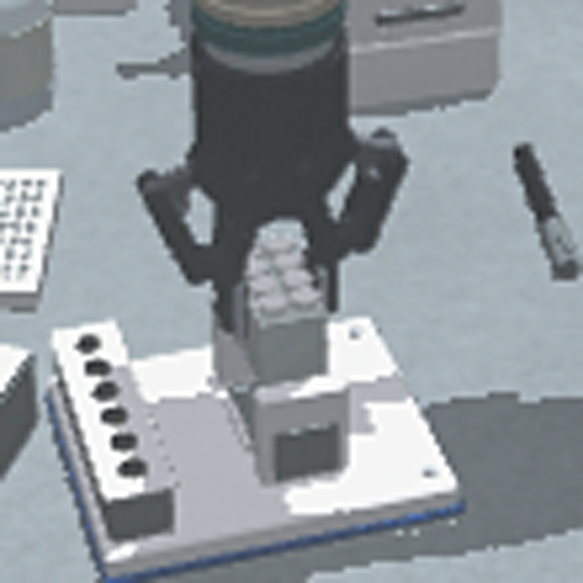

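The block is about 7 mm in between the cheeks with no contact force, so I keep lowering.

Request:
jog_arm(targets=[[0.02,[0,0,-0.01],0],[0.02,[0,0,-0.01],0],[0.02,[0,0,-0.01],0],[0.02,[0,0,-0.008],0],[0.02,[0,0,0],0],[0.02,[0,0,0],0]])

```text
clock: 30.42
position: [0.5603, 0.24, 0.0633]
ee_rot: [-0.571, 0.584, -0.404, 0.412]
contact_force: [0.7, -0.3, -1.3]
width: 0.0352
```

Request:
jog_arm(targets=[[0.02,[0,0,-0.003],0],[0.02,[0,0,-0.003],0],[0.02,[0,0,-0.002],0],[0.02,[0,0,-0.0015],0],[0.02,[0,0,0],0]])

```text
clock: 31.05
position: [0.56, 0.2398, 0.0535]
ee_rot: [-0.57, 0.584, -0.405, 0.412]
contact_force: [0.5, 0.6, -0.8]
width: 0.0353
```

Request:
jog_arm(targets=[[0.02,[0,0,-0.001],0],[0.02,[0,0,-0.0007],0],[0.02,[0,0,0],0]])

```text
clock: 31.42
position: [0.5602, 0.2399, 0.0521]
ee_rot: [-0.571, 0.584, -0.404, 0.412]
contact_force: [1.1, -0.0, -0.9]
width: 0.0353
```

Request:
jog_arm(targets=[[0.02,[0,0,-0.001],0],[0.02,[0,0,0],0],[0.02,[0,0,0],0]])

```text
clock: 31.8
position: [0.5601, 0.2399, 0.0521]
ee_rot: [-0.571, 0.584, -0.404, 0.412]
contact_force: [-0.9, 0.1, 4.7]
width: 0.0351
```

Floor contact is at exactly the expected height. I release and rise straight up.

Request:
jog_arm(targets=[[0.055,[0,0,0],0],[0.055,[0,0,0],0],[0.055,[0,0,0],0],[0.055,[0,0,0.02],0],[0.055,[0,0,0.04],0],[0.055,[0,0,0.05],0],[0.055,[0,0,0.04],0],[0.055,[-0.05,-0.03,0.01],0],[0.055,[-0.055,-0.03,0],0],[0.055,[-0.055,-0.03,0],0]])

```text
clock: 33.05
position: [0.3988, 0.1492, 0.211]
ee_rot: [-0.571, 0.584, -0.404, 0.412]
contact_force: [-0.1, -0.8, 0.8]
width: 0.0548
```

Request:
jog_arm(targets=[[0.055,[-0.02,-0.03,0],0],[0.055,[0,0,0],0],[0.055,[0,0,0],0]])

```text
clock: 33.42
position: [0.3813, 0.1203, 0.2114]
ee_rot: [-0.571, 0.583, -0.404, 0.413]
contact_force: [1.1, -0.2, 0.7]
width: 0.0549
```

Run:
```python
from fit import *
np.set_printoptions(precision=4,suppress=True)
s=manip.get_state();print(s['clock'],s['position'],s['contact_force'])
a=.339;ca,sa=np.cos(a),np.sin(a)
for n in('top','side'):
    im,d=save(n,n+'16.png'); P,u,v=cloud(n,d); q=P[:,:2]-[.560,.2405]; X=ca*q[:,0]+sa*q[:,1];Y=-sa*q[:,0]+ca*q[:,1]
    g=(abs(X)<.016)&(abs(Y)<.030); print(n,'z',np.percentile(P[g,2],[5,50,95,99]))
    for k in(-1,1):
        for j in(-1,1):
            h=g&(X*k>0)&(Y*j>0); print(k,j,np.percentile(P[h,2],[25,50,90]))
    g=(abs(X)<.05)&(abs(Y)<.034)&(P[:,2]>.055)&(P[:,2]<.08); print(' ctr',np.median(X[g]),X[g].mean(),Y[g].mean(),np.percentile(X[g],[2,98]))
    r=spot_point('block_center',n); print([(x['position'],x['score']) for x in r[:1]], [(x['position'],x['score']) for x in spot_point('bay',n)[:1]])
cv2.imwrite('pics/s16c.png',cv2.resize(cv2.imread('pics/side16.png')[140:320,210:350],None,fx=3.3,fy=3.3,interpolation=cv2.INTER_CUBIC))
cv2.imwrite('pics/t16c.png',cv2.resize(cv2.imread('pics/top16.png')[120:300,130:430],None,fx=2.6,fy=2.6,interpolation=cv2.INTER_CUBIC))
```

```text
33.425 [0.3813 0.1203 0.2114] [ 1.0815 -0.2463  0.6752]
top z [0.0618 0.0696 0.0748 0.0772]
-1 -1 [0.0668 0.0701 0.0736]
-1 1 [0.0656 0.069  0.0729]
1 -1 [0.0657 0.0699 0.0743]
1 1 [0.0661 0.0696 0.0737]
 ctr -0.00012511523231404807 -0.00027453716324225824 3.958052146034355e-06 [-0.0172  0.0173]
[([197.6, 218.6], 0.88)] [([198.3, 217.3], 0.56)]
side z [0.0625 0.0688 0.0719 0.0726]
-1 -1 [0.0666 0.0688 0.0711]
-1 1 [0.0682 0.0692 0.0715]
1 -1 [0.0667 0.0682 0.0701]
1 1 [0.0678 0.0692 0.0711]
 ctr 0.00355458486638959 0.0024530912420585704 -0.0028608223821393343 [-0.0165  0.0179]
[([281.7, 273.3], 0.63)] [([284.6, 278.9], 0.94)]
```

View pics/s16c.png

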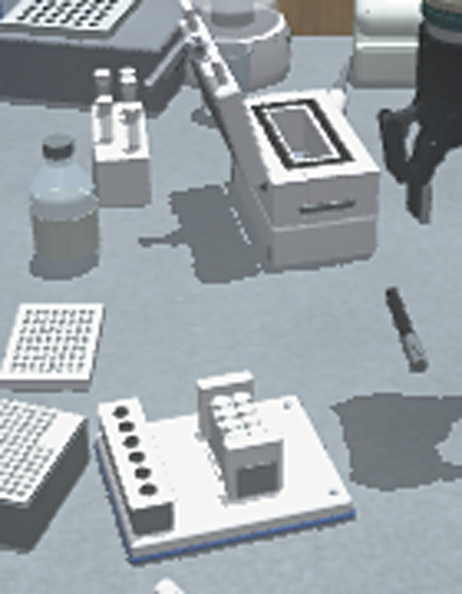

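View pics/t16c.png

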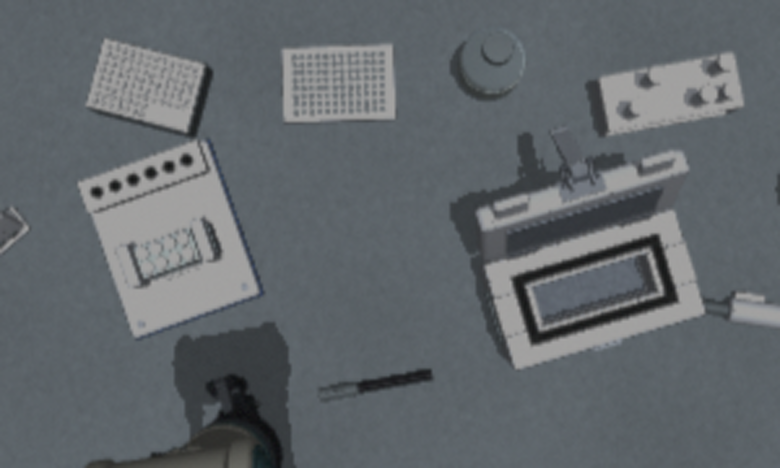

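The block is seated between the cheeks. Its caps are about 71–74 mm up with the same height at all four quarters, and it is centred in the top view. The lid is open and the gripper is clear, so I hand in.

```bash
python3 -c "
from rig import sign_off; print(sign_off())"
```

```text
the job is handed in; nothing more can be done
None
```

The job is handed in at about 34 s of the 72 s allowed; it gave no verdict. The block is seated in the tray's bay, the lid is open, and the gripper is clear of everything.

**What I did**
1. I lifted the latch lever to about 1.7 rad and let go. It fell onto its stop, and the hook hung clear of the catch.
2. I swung the lid up by the left tab. The fingers slipped off with the lid upright, at about 1.55 rad. I came round to the front and pushed it back with closed fingers until it leaned on its stop.
3. I took the block out by its ends, stood it down on the bench, and gripped it again across its long sides. I then lowered it between the cheeks.

**Last checks**
- **Seating:** the block touched the bay floor at the expected height. The top view puts it within 1 mm of the bay's centre.
- **Upright:** the four quarters of the caps agree to about 1 mm. Their tops are at about 71–74 mm, where 71 is expected.
- **Lid and bench:** both pictures show the lid leaning on its stop and nothing else visibly moved.

**What disagreed or went wrong**
- **Centre estimates:** the side camera's estimate of the block's centre is 2–3 mm off the top camera's. I put this down to what is hidden in the side view.
- **Joint limit:** joint 6 read 2.7036, just past its 2.7 limit, when I first turned the wrist for the second grip. I turned it the other way at once. The tool kept a tilt of about 1.2° after that, which had no visible effect on the block.

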